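Find the heavier grinding tube by feel and hold it in the grinder clamp

TASK

The two closed grinding tubes look alike, but one has the steel impactor inside and is clearly heavier than the other, which has a plastic one: lift them in turn to feel which is which. Stand the lighter tube upright in either cup of the holder block, right down to the bottom, and let go of it. Then bring the heavier tube to the impact grinder and finish still holding it upright in the middle of the open clamp ring, foot showing below the ring but hanging clear of the hammer, without leaning on the ring, so that a colleague can tighten the clamp on it; do not tip a tube over or disturb the other things on the bench.

Things in the scene. Friction and masses are not known exactly. Their poses are not given: they have to be found in the camera images.
- tube_1: One of two identical closed grinding tubes on the bench: aluminium cylinder 40 mm in diameter, 125 mm tall, dark foot, blue ribbed screw cap (top 24 mm). Origin: centre of its underside, z up along it. A loose impactor is shut inside; which tube has the steel one changes. They weigh 1.5 to 6.5 N, the heavier at least 2.3 N more than the lighter. Grip it at the cap, about 105 mm up.
- tube_2: The other grinding tube, the same size and look; origin as for tube_1.
- rack: Holder block, white plastic with blue ends, fixed to the bench: 70 mm (its x) x 150 mm (its y) x 50 mm high, two round cups 44 mm wide and 40 mm deep, 38 mm either side of its middle along its y; cup floor 10 mm above the bench. Origin: centre of its underside. It may change sides with the grinder.
- cup_a (a point): Centre of the mouth of one cup, level with the block's top face (50 mm above the bench).
- cup_b (a point): Centre of the mouth of the other cup, likewise.
- grinder: Impact grinder, fixed: white housing 126 x 112 mm, 42 mm high; a steel hammer head (22 mm wide, top 47.5 mm above the bench) under a dark split clamp ring (inside 48 mm, outside 66 mm, 95 to 117 mm above the bench). Grey pillar 39 to 61 mm from the ring's axis on its +x, 128 mm high; lugs and black knob reach 53 mm out on its -y. Origin: on the bench under the ring's axis.
- ring_center (a point): Centre of the clamp ring's upper mouth, on the ring's axis, 117 mm above the bench.
- beaker_250: Large empty glass beaker, 78 mm wide, 90 mm tall, a bystander at the back; origin: centre of its underside.
- beaker_100: Middle glass beaker, 62 mm wide, 68 mm tall, a bystander at the back; origin: centre of its underside.
- beaker_50: Small glass beaker, 52 mm wide, 56 mm tall, a bystander at the back right; origin: centre of its underside.
- timer: White bench timer 62 x 62 x 18 mm, a bystander at the front edge; origin: centre of its underside.
- marker: Black and white marker pen, 135 mm long (its y), 17 mm thick, lying at the front edge, a bystander; origin: centre of its underside.
Not all that is in view belongs to the job. Leave any red or yellow look-alike of the tube_1 alone.

How it is judged:
By the outcome, as a careful person would: the job done as asked, in the order asked, and still so for the second after the job is handed in, while the arm keeps its last pose, push and grip.
It also fails if it takes over 72 s, if anything falls off the work surface, if the arm or the gripper's body presses on something with over 40 N, if the wrist force passes 120 N, or if a joint passes its speed limit or range.

ROBOT

A 6-joint arm with a two-finger parallel gripper is mounted at the origin on a cart in front of the work surface, level with it; the furniture and walls round the work are solid. World frame = base frame: x ahead of the robot, y to its left, z up, the work surface at z = 0. Lengths are in m, angles in rad, forces in N, time in s.
With the tool pointing down it reaches from about 0.35 to 0.85 m from the base axis. Payload 8.1 kg.
Tool frame: the origin (TCP) lies on the centre line of the jaws, within the pads' length; the fingertips stand 17 mm ahead of it and the grasp point (between the pads) lies 2 mm behind it; x points along the fingers, z is the direction in which the jaws open and shut, and the axes are right-handed (so a half turn about x gives the same grasp; the last joint's range is limited). The gripper opens to 93 mm and grips with 3 to 60 N. Pads are 15 mm wide; open, the fingers measure 128 mm over their backs; the gripper's body (75 mm by 188 mm) begins 65 mm behind the grasp point.
Start: joints at [1.092, 0.13, 1.488, -0, 1.523, -0.085], TCP at [0.23, 0.554, 0.236] pointing down, gripper open.
Joint ranges: [-2.96, 2.96], [-0.89, 2.26], [0.02, 2.5], [-1.34, 4.48], [0, 2.73], [-2.66, 2.66]. Speed limits (rad/s): [2.39, 2.39, 2.79, 3.14, 3.14, 3.14].

INTERFACE

Orientations are given as a rotation vector (axis times angle).
In Python, from plant import telemetry, optics, workorder gives the robot as it stands.
- The arm moves only by the shell command python3 -m inch 'ROWS' [FORCE]. ROWS is JSON, a list that holds one entry, the list of rows, each a list of 7 numbers: the shift along the tool's x, y, z in m, then the turn, a rotation vector about the tool's x, y, z in rad, then the opening, from 0 (shut) to 1 (fully open). In form: [[[tx, ty, tz, ax, ay, az, grip], ...]]. A call has 1 to 20 rows; each row shifts and turns the pose as measured when the row begins, along the tool's axes as they then stand; what a row does not reach is not made up. A row lasts 1/10 s, in which the tool goes at most 50 mm and 8.59 degrees, less where a joint would pass 70% of its speed; a pose out of reach is approached as far as the arm can. A call is refused whole if a number of a shift passes 0.05 or a number of a turn 0.15, either way. A call with a gripper value outside its range is refused whole. The fingers move at their own pace and stop on an object; FORCE is the grip in N (left out, the last holds). Time passes only in rows, so rows that do not move let the fingers close. It gives the time, the measured TCP pose, the force and the opening at its end, in the units of the state.
- telemetry.read_state(): the state, without advancing time (a new reading comes with each control period).
- optics.read_camera(name): name is "side" or "top"; returns a dict with "frame" (480x640x3 uint8, blue, green, red), "fx", "fy", "cx", "cy" (pixels), "D" ([k1, k2, p1, p2, k3] as OpenCV has them; the pictures are not rectified), "rvec" (rotation vector, rad) and "tvec" (3), from world to camera coordinates, as OpenCV has them. Camera axes: x right, y down, z forward; pixel columns grow to the right and rows downward; lengths in m; the calibration is good to about 2 mm. A picture is of the moment at which its call begins. There is no depth.
- workorder.close_job(): hands the job in, once; it reports no verdict.
The state is a dict: "t": time; "q": joint angles; "dq": joint speeds; "joint_torque": joint torques, N m; "tool_pos": TCP position; "orientation": TCP orientation; "force": force on the tool from outside, world axes, zero at the start; "wrist_torque": the same for the moment, N m; "opening": finger opening in m.
Only numpy, scipy, OpenCV 4.12 (cv2) and the standard library are available. Lean on these libraries where they do the work, as an engineer would, in place of code of your own. Each camera call takes 0.05 s, during which the arm holds its last target. There are 200 camera calls.

## Working session

There is one attempt and no reset: what is moved stays moved. The work goes in short steps, Python scripts to look and compute and a shell command to move; the robot and the scene stay as the last step left them, time stands still between calls to the robot, and variables do not carry over. Pictures are saved under pics/ and viewed, on a budget of 10 in all, crops included, one or two more only if the job needs it, and the job is handed in when it is done.

```bash
mkdir -p pics; ls
cat > h.py <<'E'
import numpy as np,cv2,pickle
from plant import telemetry,optics,workorder
def snap(n,f):
    c=optics.read_camera(n); cv2.imwrite('pics/'+f+'.png',c['frame']); pickle.dump(c,open(f+'.pkl','wb')); return c
def ray(c,u,v,z):
    K=np.array([[c['fx'],0,c['cx']],[0,c['fy'],c['cy']],[0,0,1]]);R=cv2.Rodrigues(np.array(c['rvec'],float))[0]
    p=cv2.undistortPoints(np.array([[[u,v]]],float),K,np.array(c['D'],float))[0,0]
    d=R.T@np.array([p[0],p[1],1]);o=-R.T@np.array(c['tvec'],float)
    return (o+d*(z-o[2])/d[2]).round(4)
def proj(c,P):
    K=np.array([[c['fx'],0,c['cx']],[0,c['fy'],c['cy']],[0,0,1]])
    return cv2.projectPoints(np.array(P,float).reshape(-1,3),np.array(c['rvec'],float),np.array(c['tvec'],float),K,np.array(c['D'],float))[0].reshape(-1,2).round(1)
def load(f): return pickle.load(open(f+'.pkl','rb'))
def st():
    s=telemetry.read_state(); R=cv2.Rodrigues(np.array(s['orientation'],float))[0]
    print('t',s['t'],'pos',np.round(s['tool_pos'],4),'F',np.round(s['force'],2),'M',np.round(s['wrist_torque'],3),'op',round(s['opening'],4),'q',np.round(s['q'],3));print(R.round(3));return s,R
E
python3 - <<'E'
from h import *
for n in('top','side'):
    c=snap(n,n+'0');R=cv2.Rodrigues(np.array(c['rvec'],float))[0];print(n,c['fx'],-R.T@np.array(c['tvec'],float))
st()
E
```

```text
pics
top 505.8778898411693 [ 0.39070273 -0.01055411  1.06129691]
side 588.6098036776685 [0.91594552 0.87077316 0.98987839]
t 0.1 pos [0.23   0.5537 0.2347] F [-0.34 -0.84 -0.33] M [-0.027  0.023  0.042] op 0.0929 q [ 1.092  0.131  1.489 -0.     1.523 -0.085]
[[-0.001 -0.923  0.384]
 [-0.001  0.384  0.923]
 [-1.     0.    -0.002]]
```

View pics/top0.png

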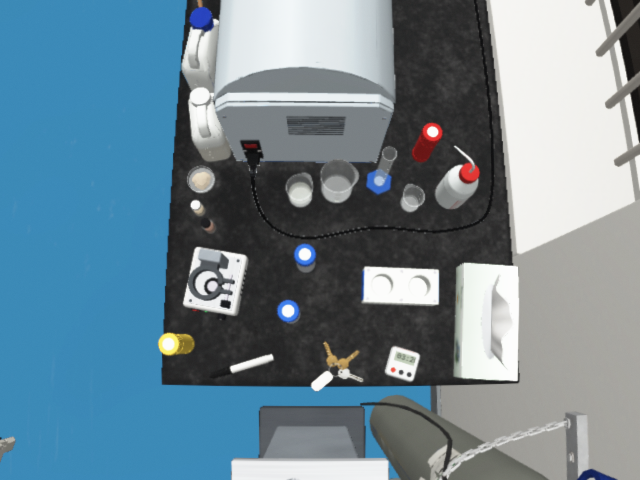

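View pics/side0.png

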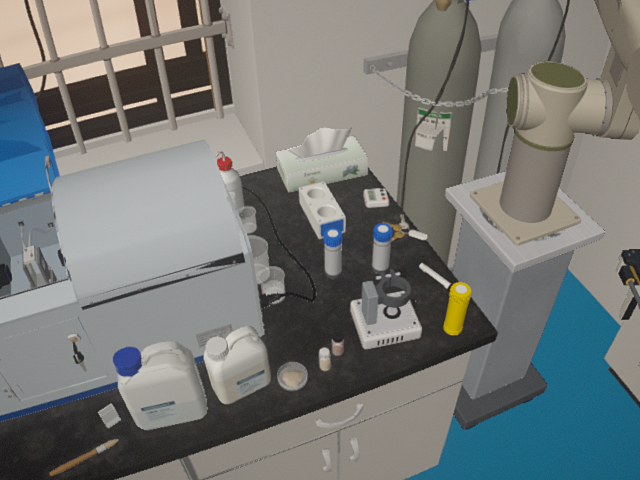

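The top view shows the blue-capped tubes at (305,255) and (288,312), the rack at (400,286) and the grinder ring at (206,282). The look-alikes are red at (430,135) and yellow at (170,343), both excluded by cap and body colour. I'll confirm this in one enlarged crop.

Run:
```python
from h import *
c=load('top0');f=c['frame']
a=cv2.resize(f[225:335,170:325],None,fx=5,fy=5,interpolation=cv2.INTER_CUBIC)
cv2.imwrite('pics/crop1.png',a)
b=cv2.resize(f[235:325,350:450],None,fx=6,fy=6,interpolation=cv2.INTER_CUBIC)
cv2.imwrite('pics/crop2.png',b)
for u,v,z in((305,255,.125),(288,312,.125),(382,286,.05),(419,287,.05),(206,282,.117)):print(u,v,ray(c,u,v,z))
```

```text
305 255 [0.5516 0.0078 0.125 ]
288 312 [0.4451 0.0389 0.125 ]
382 286 [ 0.501  -0.1457  0.05  ]
419 287 [ 0.4986 -0.2207  0.05  ]
206 282 [0.5013 0.1946 0.117 ]
```

View pics/crop1.png

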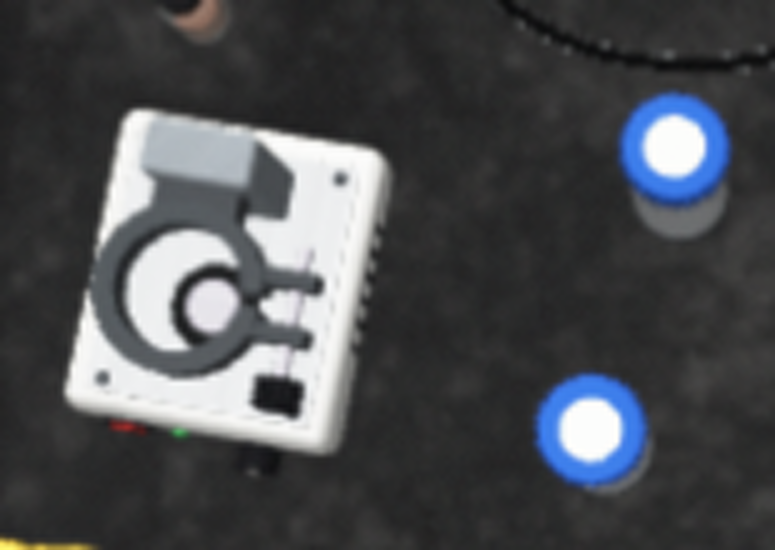

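View pics/crop2.png

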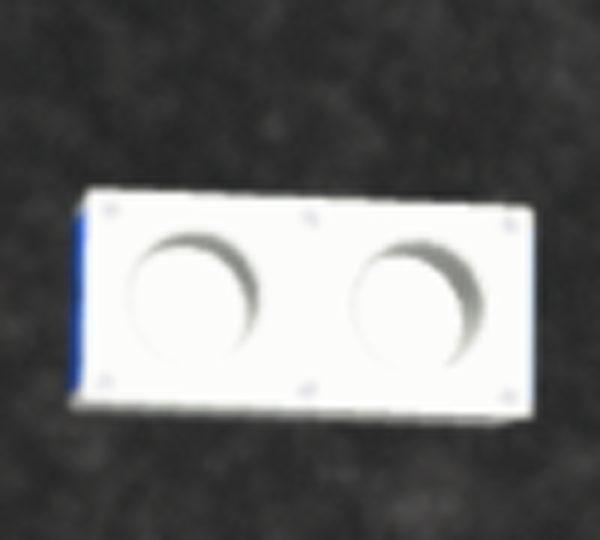

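```bash
python3 - <<'E'
from h import *
c=load('top0')
for n,u,v,z in(('A',304.6,254.2,.125),('B',288,310.6,.125),('cup_a',382.1,284.4,.05),('cup_b',419.3,285.6,.05),('rackmid',400.9,285.2,.05),('ring',205.7,282,.117)):print(n,ray(c,u,v,z))
E
python3 -m inch '[[[0,0,0,-0.135,0,0,1],[0,0,0,-0.135,0,0,1],[0,0,0,-0.125,0,0,1],[0,0,0,0,0,0,1],[0,-0.02,-0.045,0,0,0,1],[0,-0.02,-0.045,0,0,0,1],[0,-0.02,-0.045,0,0,0,1],[0,-0.02,-0.045,0,0,0,1],[0,-0.02,-0.045,0,0,0,1],[0,-0.02,-0.045,0,0,0,1],[0,-0.02,-0.045,0,0,0,1],[0,-0.02,-0.045,0,0,0,1],[0,-0.02,-0.045,0,0,0,1],[0,-0.02,-0.045,0,0,0,1],[0,0,0,0,0,0,1],[0,0,0,0,0,0,1]]]'
python3 -c "
from h import *
st()"
```

```text
A [0.5531 0.0086 0.125 ]
B [0.4477 0.0389 0.125 ]
cup_a [ 0.5043 -0.1459  0.05  ]
cup_b [ 0.5015 -0.2214  0.05  ]
rackmid [ 0.5025 -0.184   0.05  ]
ring [0.5013 0.1952 0.117 ]
t: 1.7
tool_pos: [0.4293, 0.09, 0.2299]
orientation: [-1.189, 1.236, 1.183]
force: [-0.1, 1.0, 0.7]
opening: 0.0935
t 1.7 pos [0.4293 0.09   0.2299] F [-0.13  1.01  0.73] M [ 0.081  0.001 -0.04 ] op 0.0935 q [ 0.098 -0.311  1.914 -0.009  1.545 -1.439]
[[-0.005 -0.999  0.034]
 [-0.01   0.034  0.999]
 [-1.     0.004 -0.01 ]]
```

```bash
python3 -m inch '[[[0,-0.01,-0.026,-0.034,-0.01,-0.005,1],[0,-0.009,-0.026,0,0,0,1],[0,0,0,0,0,0,1],[0,0,0,0,0,0,1]]]'
python3 - <<'E'
from h import *
st();c=snap('top','t1');snap('side','s1')
cv2.imwrite('pics/t1c.png',np.hstack([cv2.resize(c['frame'][200:360,200:400],None,fx=2,fy=2),cv2.resize(load('s1')['frame'][150:310,280:480],None,fx=2,fy=2)]))
E
```

```text
t: 2.1
tool_pos: [0.4465, 0.0412, 0.2295]
orientation: [-1.206, 1.209, 1.209]
force: [0.1, 0.7, 0.2]
opening: 0.093
t 2.1 pos [0.4465 0.0412 0.2295] F [0.06 0.68 0.21] M [0.014 0.045 0.04 ] op 0.093 q [-0.024 -0.288  1.896  0.002  1.535 -1.593]
[[-0.001 -1.     0.002]
 [ 0.002  0.002  1.   ]
 [-1.     0.001  0.002]]
```

View pics/t1c.png

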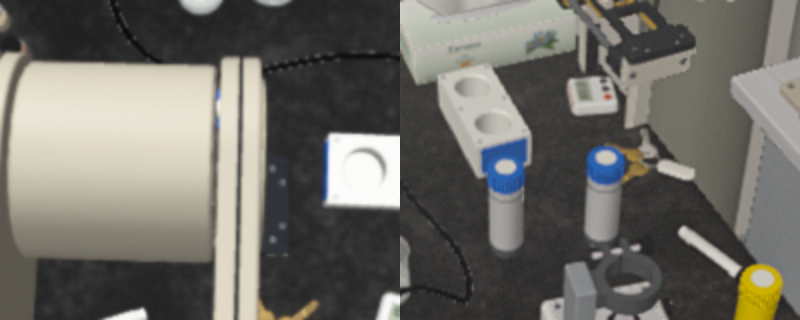

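Run:
```python
from h import *
c=load('s1')
for P in((.4465,.0412,.23),(.4465,.0412,.213),(.4465,.0877,.213),(.4465,-.0053,.213),(.4477,.0389,.125),(.4477,.0389,0),(.5531,.0086,.125),(.5531,.0086,0)):
    p=proj(c,P)[0];print(P,p,((p-[280,150])*2+[400,0]))
```

```text
(0.4465, 0.0412, 0.23) [386.2 191.4] [612.4  82.8]
(0.4465, 0.0412, 0.213) [385.7 197.8] [611.4  95.6]
(0.4465, 0.0877, 0.213) [396.2 211.1] [632.4 122.2]
(0.4465, -0.0053, 0.213) [375.8 185.1] [591.6  70.2]
(0.4477, 0.0389, 0.125) [382.6 228.5] [605.2 157. ]
(0.4477, 0.0389, 0) [379.9 268.3] [599.8 236.6]
(0.5531, 0.0086, 0.125) [332.8 233.1] [505.6 166.2]
(0.5531, 0.0086, 0) [333.2 272.8] [506.4 245.6]
```

The side view matches: the fingers straddle tube B at crop pixels (632,122) and (591,70), with its cap at (605,157). I'll descend and grip.

```bash
python3 -m inch '[[[0.03,-0.001,-0.002,0,0,0,1],[0.03,0,0,0,0,0,1],[0.03,0,0,0,0,0,1],[0.025,0,0,0,0,0,1],[0.01,0,0,0,0,0,1],[0,0,0,0,0,0,1],[0,0,0,0,0,0,1]]]' 25
python3 -c "
from h import *
st()"
```

```text
t: 2.9
tool_pos: [0.4476, 0.0481, 0.1033]
orientation: [-1.214, 1.2, 1.214]
force: [0.8, -0.7, 0.5]
opening: 0.0929
t 2.9 pos [0.4476 0.0481 0.1033] F [ 0.78 -0.75  0.45] M [ 0.069  0.023 -0.003] op 0.0929 q [-0.01  -0.182  2.043  0.003  1.277 -1.589]
[[ 0.004 -1.    -0.008]
 [ 0.003 -0.008  1.   ]
 [-1.    -0.004  0.003]]
```

```bash
python3 -m inch '[[[0,0,-0.009,0.008,0,0,1],[0,0,0,0,0,0,1],[0,0,0,0,0,0,1]]]' 25
python3 -m inch '[[[0,0,0,0,0,0,0.6],[0,0,0,0,0,0,0.3],[0,0,0,0,0,0,0.3],[0,0,0,0,0,0,0.3],[0,0,0,0,0,0,0.3],[0,0,0,0,0,0,0.3]]]' 25
python3 -c "
from h import *
st()"
```

```text
t: 3.2
tool_pos: [0.4501, 0.0385, 0.107]
orientation: [-1.211, 1.2, 1.203]
force: [-0.4, -0.1, -0.3]
opening: 0.0932
t: 3.8
tool_pos: [0.4512, 0.0382, 0.1085]
orientation: [-1.212, 1.199, 1.201]
force: [-0.5, -0.1, -0.7]
opening: 0.0495
t 3.8 pos [0.4512 0.0382 0.1085] F [-0.51 -0.06 -0.67] M [ 0.008  0.042 -0.031] op 0.0495 q [-0.032 -0.19   2.039  0.004  1.28  -1.602]
[[ 0.012 -1.     0.001]
 [ 0.003  0.001  1.   ]
 [-1.    -0.012  0.003]]
```

```bash
python3 -m inch '[[[0.005,0.003,0,0,0,0.012,0.45],[0,0,0,0,0,0,0],[0,0,0,0,0,0,0],[0,0,0,0,0,0,0],[0,0,0,0,0,0,0]]]' 25
python3 -c "
from h import *
st()"
```

```text
t: 4.3
tool_pos: [0.4479, 0.0384, 0.1028]
orientation: [-1.205, 1.208, 1.211]
force: [0.4, -0.1, -0.3]
opening: 0.0396
t 4.3 pos [0.4479 0.0384 0.1028] F [ 0.43 -0.13 -0.29] M [ 0.053 -0.004  0.006] op 0.0396 q [-0.031 -0.178  2.04   0.003  1.281 -1.602]
[[-0.001 -1.     0.001]
 [ 0.003  0.001  1.   ]
 [-1.     0.001  0.003]]
```

Gripped at 39.6 mm opening. Next I lift it and average the force.

```bash
python3 -m inch '[[[-0.01,0,0,0,0,0,0],[-0.02,0,0,0,0,0,0],[-0.01,0,0,0,0,0,0],[0,0,0,0,0,0,0],[0,0,0,0,0,0,0],[0,0,0,0,0,0,0]]]'
for i in 1 2 3; do python3 -m inch '[[[0,0,0,0,0,0,0]]]' | grep force; done
python3 -c "
from h import *
st()"
```

```text
t: 4.9
tool_pos: [0.4446, 0.0383, 0.1414]
orientation: [-1.202, 1.214, 1.216]
force: [-0.3, 0.0, -5.9]
opening: 0.0393
force: [0.5, -0.2, -5.8]
force: [-0.8, -0.4, -5.1]
force: [0.8, 0.1, -6.9]
t 5.2 pos [0.4434 0.0383 0.1395] F [ 0.81  0.11 -6.89] M [-0.041 -0.018 -0.02 ] op 0.0397 q [-0.032 -0.222  2.007  0.003  1.368 -1.602]
[[-0.012 -1.     0.001]
 [ 0.003  0.001  1.   ]
 [-1.     0.012  0.003]]
```

About 6 N, so B is very likely the heavier one. I'll set it back down upright and feel A for comparison.

```bash
python3 -m inch '[[[0.015,0,0,0,0,-0.012,0],[0.012,-0.001,0,0,0,0,0],[0.005,0,0,0,0,0,0],[0.002,0,0,0,0,0,0]]]'
python3 -c "
from h import *
st()"
```

```text
t: 5.6
tool_pos: [0.4442, 0.0384, 0.1039]
orientation: [-1.205, 1.208, 1.21]
force: [-0.3, -0.1, -5.4]
opening: 0.0397
t 5.6 pos [0.4442 0.0384 0.1039] F [-0.25 -0.06 -5.42] M [0.024 0.005 0.022] op 0.0397 q [-0.032 -0.191  2.05   0.004  1.284 -1.602]
[[-0.001 -1.     0.001]
 [ 0.003  0.001  1.   ]
 [-1.     0.001  0.003]]
```

```bash
python3 -m inch '[[[0.0015,0,0,0,0,0,0],[0.001,0,0,0,0,0,0]]]'
python3 -c "
from h import *
st()"
```

```text
t: 5.8
tool_pos: [0.4453, 0.0385, 0.1028]
orientation: [-1.206, 1.207, 1.209]
force: [-3.2, 0.4, 6.6]
opening: 0.0394
t 5.8 pos [0.4453 0.0385 0.1028] F [-3.25  0.36  6.63] M [-0.003  0.587 -0.006] op 0.0394 q [-0.031 -0.188  2.049  0.004  1.28  -1.602]
[[ 0.001 -1.     0.001]
 [ 0.003  0.001  1.   ]
 [-1.    -0.001  0.003]]
```

```bash
python3 -m inch '[[[0,0,0,0,0,0,1],[0,0,0,0,0,0,1],[0,0,0,0,0,0,1],[0,0,0,0,0,0,1],[0,0,0,0,0,0,1],[-0.03,0,0,0,0,0,1],[-0.03,0,0,0,0,0,1],[-0.005,0,0,0,0,0,1],[0,0,0,0,0,0,1]]]'
python3 -c "
from h import *
st()"
```

```text
t: 6.7
tool_pos: [0.4468, 0.0381, 0.1716]
orientation: [-1.208, 1.204, 1.206]
force: [0.2, -0.4, -0.8]
opening: 0.093
t 6.7 pos [0.4468 0.0381 0.1716] F [ 0.16 -0.39 -0.79] M [ 0.034  0.002 -0.051] op 0.093 q [-0.032 -0.259  1.979  0.003  1.417 -1.602]
[[ 0.005 -1.     0.001]
 [ 0.003  0.001  1.   ]
 [-1.    -0.005  0.003]]
```

```bash
python3 -m inch '[[[0,-0.04,-0.011,0,0,0.005,1],[0,-0.04,-0.011,0,0,0,1],[0,-0.025,-0.008,0,0,0,1],[0,0,0,0,0,0,1]]]'
python3 -c "
from h import *
st()"
```

```text
t: 7.1
tool_pos: [0.5514, 0.0076, 0.1652]
orientation: [-1.204, 1.21, 1.215]
force: [-0.2, 0.2, 0.5]
opening: 0.0929
t 7.1 pos [0.5514 0.0076 0.1652] F [-0.19  0.24  0.47] M [ 0.005 -0.002 -0.022] op 0.0929 q [-0.081  0.049  1.705  0.003  1.393 -1.653]
[[-0.005 -1.     0.   ]
 [ 0.004  0.     1.   ]
 [-1.     0.005  0.004]]
```

```bash
python3 -m inch '[[[0.03,-0.002,0.001,0,-0.004,-0.005,1],[0.03,0,0,0,0,0,1],[0.002,0,0,0,0,0,0.5],[0,0,0,0,0,0,0.5],[0,0,0,0,0,0,0.5]]]'
python3 -c "
from h import *
st()"
```

```text
t: 7.6
tool_pos: [0.5493, 0.0097, 0.0975]
orientation: [-1.199, 1.208, 1.218]
force: [-0.3, -0.1, 0.0]
opening: 0.0738
t 7.6 pos [0.5493 0.0097 0.0975] F [-0.28 -0.12  0.02] M [-0.062  0.015  0.024] op 0.0738 q [-0.081  0.112  1.768  0.009  1.27  -1.654]
[[-0.007 -1.     0.001]
 [ 0.009  0.001  1.   ]
 [-1.     0.007  0.009]]
```

```bash
python3 -m inch '[[[-0.006,-0.003,0,0,-0.009,-0.007,0.5],[0,0,0,0,0,0,0.5],[0,0,0,0,0,0,0],[0,0,0,0,0,0,0],[0,0,0,0,0,0,0],[0,0,0,0,0,0,0]]]'
python3 -c "
from h import *
st()"
```

```text
t: 8.2
tool_pos: [0.5553, 0.0096, 0.1093]
orientation: [-1.2, 1.19, 1.211]
force: [-0.7, -0.1, -2.8]
opening: 0.0399
t 8.2 pos [0.5553 0.0096 0.1093] F [-0.67 -0.14 -2.76] M [ 0.03   0.015 -0.047] op 0.0399 q [-0.087  0.099  1.758  0.019  1.277 -1.663]
[[ 0.008 -1.     0.   ]
 [ 0.018  0.     1.   ]
 [-1.    -0.008  0.018]]
```

```bash
python3 -m inch '[[[-0.015,0,0,0,0,0,0],[-0.01,0,0,0,0,0,0],[0,0,0,0,0,0,0],[0,0,0,0,0,0,0]]]'
for i in 1 2 3; do python3 -m inch '[[[0,0,0,0,0,0,0]]]' | grep force; done
python3 - <<'E'
from h import *
st();snap('top','t2');c=snap('side','s2')
cv2.imwrite('pics/s2c.png',cv2.resize(c['frame'][160:310,260:460],None,fx=4,fy=4,interpolation=cv2.INTER_CUBIC))
E
```

```text
t: 8.6
tool_pos: [0.5548, 0.0091, 0.1365]
orientation: [-1.199, 1.191, 1.212]
force: [-0.1, -0.3, -2.3]
opening: 0.0395
force: [-0.9, 0.5, -2.3]
force: [0.2, 0.7, -2.9]
force: [0.0, 0.7, -1.6]
t 8.9 pos [0.5547 0.0091 0.1361] F [ 0.03  0.66 -1.62] M [ 0.058  0.016 -0.019] op 0.0395 q [-0.088  0.071  1.737  0.019  1.328 -1.663]
[[ 0.007 -1.     0.   ]
 [ 0.018  0.     1.   ]
 [-1.    -0.007  0.018]]
```

View pics/s2c.png

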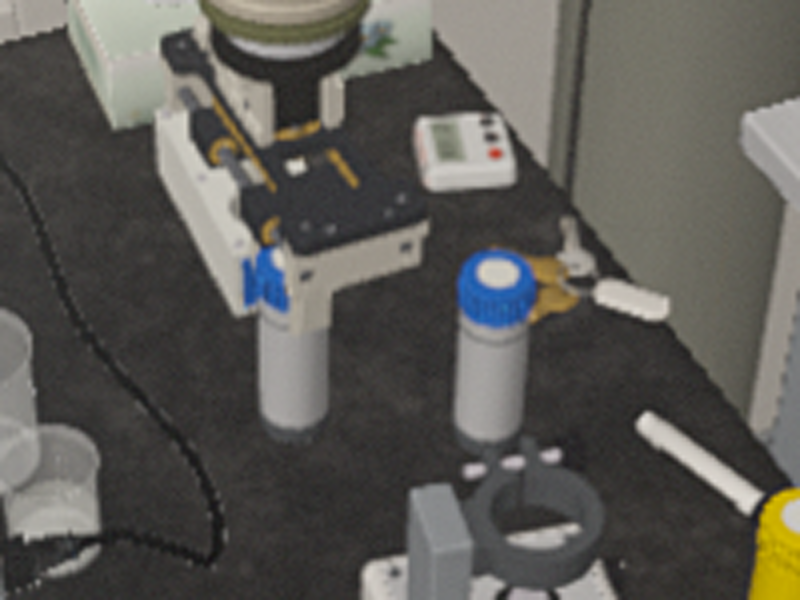

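A weighs about 2.3 N against 6 N for B, so A is the lighter tube. It hangs upright, foot at crop (294,435), with nothing else disturbed. Next I carry it over the near cup, cup_a.

```bash
python3 -m inch '[[[-0.025,0,0,0,-0.006,0,0],[-0.02,0,0,0,0,0,0],[0,0.013,-0.04,0,0,0,0],[0,0.013,-0.04,0,0,0,0],[0,0.013,-0.04,0,0,0,0],[0,0.010,-0.034,0,0,0,0],[0,0,0,0,0,0,0],[0,0,0,0,0,0,0]]]'
python3 -c "
from h import *
st()"
```

```text
t: 9.8
tool_pos: [0.503, -0.1498, 0.1771]
orientation: [-1.196, 1.186, 1.219]
force: [-0.1, 0.2, -2.0]
opening: 0.0395
t 9.8 pos [ 0.503  -0.1498  0.1771] F [-0.07  0.21 -2.04] M [-0.01   0.    -0.029] op 0.0395 q [-0.404 -0.036  1.768  0.025  1.414 -1.981]
[[ 0.005 -1.    -0.003]
 [ 0.024 -0.003  1.   ]
 [-1.    -0.005  0.024]]
```

```bash
python3 -m inch '[[[0,-0.002,0.004,0.003,-0.014,0,0],[0,0,0,0,0,0,0]]]'
python3 - <<'E'
from h import *
s,R=st();c=snap('side','s3')
p=proj(c,[.5043,-.1459,.05])[0];print(p)
print(proj(c,[[.5043,-.1459,.05],[.5043,-.1679,.05],[.5043,-.1239,.05],[.5263,-.1459,.05],[.4823,-.1459,.05]])*1)
u,v=290,155
cv2.imwrite('pics/s3c.png',cv2.resize(c['frame'][v:v+100,u:u+110],None,fx=7,fy=6,interpolation=cv2.INTER_CUBIC))
E
```

```text
t: 10.0
tool_pos: [0.5055, -0.144, 0.177]
orientation: [-1.182, 1.176, 1.224]
force: [-0.3, -0.2, -1.4]
opening: 0.0396
t 10.0 pos [ 0.5055 -0.144   0.177 ] F [-0.27 -0.2  -1.37] M [-0.049  0.027 -0.048] op 0.0396 q [-0.402 -0.029  1.762  0.039  1.42  -1.979]
[[ 0.005 -1.    -0.   ]
 [ 0.04  -0.     0.999]
 [-0.999 -0.005  0.04 ]]
[326.5 210.9]
[[326.5 210.9]
 [323.  205.7]
 [330.  216.3]
 [318.1 213.3]
 [334.7 208.6]]
```

View pics/s3c.png

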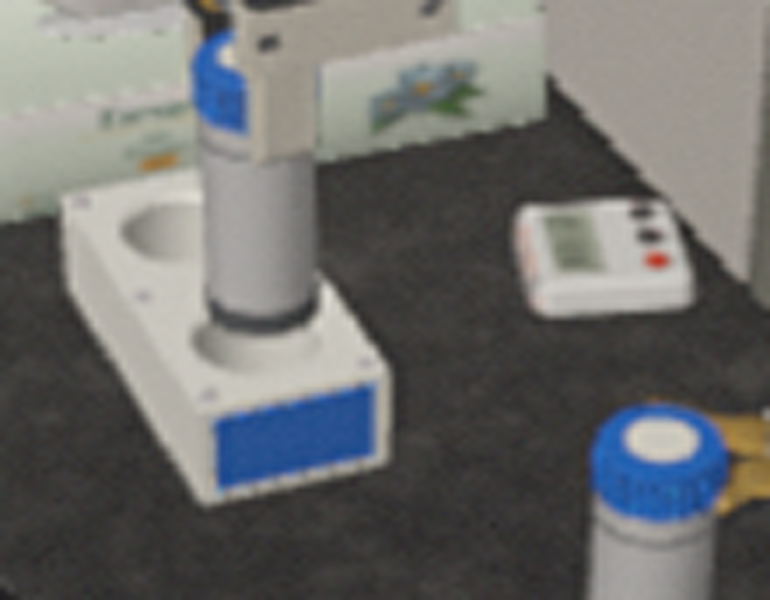

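I had the sign of the tilt correction wrong (b should be positive), so I'll fix that. First, the x offset from the picture: foot axis at u≈327.0.

Run:
```python
from h import *
c=load('s3')
# edges by horizontal gradient profile of body mid rows, standing (s1) and held (s3)
def axis(f,v0,v1,u0,u1):
    r=cv2.cvtColor(f,cv2.COLOR_BGR2GRAY)[v0:v1,u0:u1].astype(float).mean(0);g=np.diff(r)
    return r.round(0)
print(axis(load('s1')['frame'],252,258,318,350))
print(axis(c['frame'],186,192,312,344))
for z in(.075,.1):
  for x in(.500,.503,.506):print(z,x,proj(c,[x,-.1425,z])[0])
  print(proj(c,[.5531,.0086,z-.05]))
```

```text
[ 53.  52.  54.  54.  53.  54.  98. 154. 158. 161. 162. 162. 161. 160.
 157. 154. 150. 144. 139. 130. 121. 114. 108.  88.  57.  56.  58.  57.
  57.  57.  57.  55.]
[179. 182. 186. 190. 195. 199. 194. 154. 155. 162. 165. 165. 164. 162.
 159. 157. 150. 145. 138. 129. 119. 115. 104.  67.  56.  60.  60.  59.
  59.  58.  60.  58.]
0.075 0.5 [328.5 203.5]
0.075 0.503 [327.3 203.8]
0.075 0.506 [326.2 204.1]
[[333.1 265.3]]
0.1 0.5 [328.3 195.5]
0.1 0.503 [327.2 195.8]
0.1 0.506 [326.  196.1]
[[333.  257.5]]
```

```bash
python3 -m inch '[[[0,0,-0.002,0,0.022,0,0],[0,0,0,0,0,0,0]]]'
python3 -c "
from h import *
st()"
```

```text
t: 10.25
tool_pos: [0.5059, -0.1448, 0.1768]
orientation: [-1.202, 1.192, 1.215]
force: [0.8, 0.1, -1.4]
opening: 0.0397
t 10.25 pos [ 0.5059 -0.1448  0.1768] F [ 0.77  0.07 -1.38] M [0.052 0.012 0.014] op 0.0397 q [-0.388 -0.034  1.766  0.017  1.411 -1.964]
[[ 0.005 -1.    -0.003]
 [ 0.016 -0.003  1.   ]
 [-1.    -0.005  0.016]]
```

```bash
python3 -m inch '[[[0.012,0,-0.001,0,0,0,0],[0.012,0,0,0,0,0,0],[0.006,0,0,0,0,0,0]]]'
python3 -c "
from h import *
st()"
```

```text
t: 10.55
tool_pos: [0.5069, -0.1444, 0.1453]
orientation: [-1.205, 1.191, 1.215]
force: [-0.2, 0.2, -2.7]
opening: 0.0397
t 10.55 pos [ 0.5069 -0.1444  0.1453] F [-0.19  0.21 -2.69] M [0.025 0.007 0.01 ] op 0.0397 q [-0.386 -0.007  1.799  0.017  1.349 -1.966]
[[ 0.006 -1.    -0.005]
 [ 0.015 -0.005  1.   ]
 [-1.    -0.007  0.015]]
```

```bash
python3 -m inch '[[[0.006,0.001,-0.0015,0,0,0,0],[0.006,0,0,0,0,0,0],[0.006,0,0,0,0,0,0]]]'
python3 -c "
from h import *
st()"
```

```text
t: 10.85
tool_pos: [0.505, -0.1456, 0.1242]
orientation: [-1.203, 1.192, 1.217]
force: [0.4, 0.1, -1.6]
opening: 0.0398
t 10.85 pos [ 0.505  -0.1456  0.1242] F [ 0.41  0.14 -1.6 ] M [ 0.022 -0.061  0.045] op 0.0398 q [-0.39   0.012  1.82   0.017  1.312 -1.97 ]
[[ 0.004 -1.    -0.005]
 [ 0.016 -0.005  1.   ]
 [-1.    -0.004  0.016]]
```

```bash
python3 -m inch '[[[0.004,0,0,0,0,0,0],[0.002,0,0,0,0,0,0]]]'
python3 -m inch '[[[0.002,0,0,0,0,0,0],[0.0015,0,0,0,0,0,0]]]'
python3 -c "
from h import *
st()"
```

```text
t: 11.05
tool_pos: [0.5057, -0.146, 0.1188]
orientation: [-1.204, 1.192, 1.215]
force: [-5.3, 1.7, 20.1]
opening: 0.0397
t: 11.25
tool_pos: [0.5078, -0.1468, 0.119]
orientation: [-1.207, 1.189, 1.211]
force: [-2.7, 1.0, 6.4]
opening: 0.0395
t 11.25 pos [ 0.5078 -0.1468  0.119 ] F [-2.71  1.01  6.36] M [0.423 0.76  0.046] op 0.0395 q [-0.39   0.02   1.822  0.017  1.295 -1.97 ]
[[ 0.01  -1.    -0.004]
 [ 0.014 -0.004  1.   ]
 [-1.    -0.01   0.014]]
```

```bash
python3 -m inch '[[[0,0,0,0,0,0,1],[0,0,0,0,0,0,1],[0,0,0,0,0,0,1],[0,0,0,0,0,0,1],[-0.03,0,0,0,0.014,0.01,1],[-0.03,0,0,0,0,0,1],[-0.01,0,0,0,0,0,1],[0,0,0.04,0,0,0,1],[0,0.015,0.045,0,0,0,1],[0,0.015,0.045,0,0,0,1],[0,0.02,0.045,0,0,0,1],[0,0,0,0,0,0,1]]]'
python3 - <<'E'
from h import *
st();c=snap('side','s4')
cv2.imwrite('pics/s4c.png',cv2.resize(c['frame'][150:300,290:490],None,fx=4,fy=4,interpolation=cv2.INTER_CUBIC))
print(proj(c,[[.5043,-.1459,.135],[.5043,-.1459,.05],[.447,.0385,.125],[.447,.0385,.0]]))
E
```

```text
t: 12.45
tool_pos: [0.4555, 0.0314, 0.188]
orientation: [-1.208, 1.209, 1.208]
force: [0.2, 0.4, -0.7]
opening: 0.0932
t 12.45 pos [0.4555 0.0314 0.188 ] F [ 0.16  0.42 -0.73] M [-0.04  -0.07   0.003] op 0.0932 q [-0.043 -0.242  1.934  0.     1.449 -1.613]
[[ 0.001 -1.     0.001]
 [ 0.     0.001  1.   ]
 [-1.    -0.001  0.   ]]
[[325.9 183.6]
 [326.5 210.9]
 [382.9 228.3]
 [380.1 268.1]]
```

View pics/s4c.png

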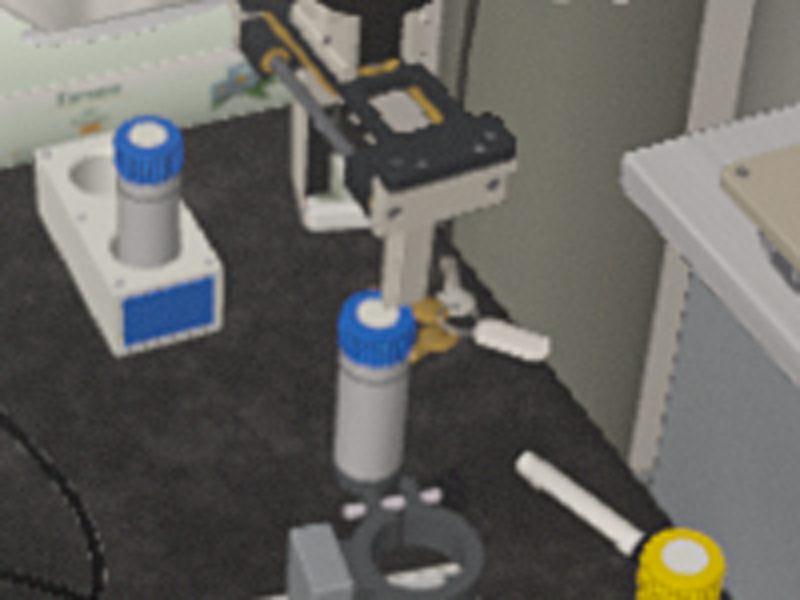

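The lighter tube is seated in cup_a: its cap at crop (149,134) matches the predicted full-depth position. Tube B stands at about (0.445, 0.0385). I'll go for it now.

```bash
python3 -m inch '[[[0,0.0105,0.007,0,0,0,1],[0,0,0,0,0,0,1],[0.025,0,0,0,0,0,1],[0.025,0,0,0,0,0,1],[0.02,0,0,0,0,0,0.55],[0,0,0,0,0,0,0.55]]]'
python3 -c "
from h import *
st()"
```

```text
t: 13.1
tool_pos: [0.4497, 0.0309, 0.1154]
orientation: [-1.212, 1.21, 1.2]
force: [0.3, 0.1, -0.7]
opening: 0.0816
t 13.1 pos [0.4497 0.0309 0.1154] F [ 0.34  0.12 -0.72] M [0.079 0.02  0.002] op 0.0816 q [-0.042 -0.197  2.032 -0.004  1.3   -1.607]
[[ 0.006 -1.     0.005]
 [-0.004  0.005  1.   ]
 [-1.    -0.006 -0.004]]
```

```bash
python3 -m inch '[[[0.012,0.0045,0.0076,-0.005,-0.004,0.006,0.55],[0,0,0,0,0,0,0.55]]]'
python3 -c "
from h import *
st()"
```

```text
t: 13.3
tool_pos: [0.4459, 0.0374, 0.1031]
orientation: [-1.208, 1.211, 1.208]
force: [0.1, -0.5, 0.6]
opening: 0.0659
t 13.3 pos [0.4459 0.0374 0.1031] F [ 0.15 -0.46  0.6 ] M [0.094 0.05  0.004] op 0.0659 q [-0.031 -0.185  2.046 -0.     1.281 -1.6  ]
[[-0.001 -1.     0.002]
 [-0.     0.002  1.   ]
 [-1.     0.001 -0.   ]]
```

```bash
python3 -m inch '[[[0,0,0.001,0,0,0,0],[0,0,0,0,0,0,0],[0,0,0,0,0,0,0],[0,0,0,0,0,0,0],[0,0,0,0,0,0,0]]]' 35
python3 -c "
from h import *
st()"
```

```text
t: 13.8
tool_pos: [0.4476, 0.0384, 0.1054]
orientation: [-1.21, 1.208, 1.206]
force: [-0.3, -1.1, -4.1]
opening: 0.0394
t 13.8 pos [0.4476 0.0384 0.1054] F [-0.3  -1.08 -4.06] M [-0.017 -0.036  0.01 ] op 0.0394 q [-0.028 -0.186  2.042 -0.     1.283 -1.598]
[[ 0.003 -1.     0.001]
 [-0.001  0.001  1.   ]
 [-1.    -0.003 -0.001]]
```

```bash
python3 -m inch '[[[-0.03,0,0,0,0,0,0],[-0.04,0,0,0,0,0,0],[-0.04,0,0,0,0,0,0],[-0.04,0,0,0,0,0,0],[0,0,0,0,0,0,0],[0,-0.012,0.035,0,0,0,0],[0,-0.014,0.04,0,0,0,0],[0,-0.014,0.04,0,0,0,0],[0,-0.01,0.03,0,0,0,0],[0,0,0,0,0,0,0],[0,0,0,0,0,0,0]]]'
python3 -c "
from h import *
st()"
```

```text
t: 14.9
tool_pos: [0.4918, 0.1871, 0.2441]
orientation: [-1.2, 1.228, 1.218]
force: [0.7, 0.0, -5.4]
opening: 0.0392
t 14.9 pos [0.4918 0.1871 0.2441] F [ 0.72  0.03 -5.39] M [-0.05  -0.008 -0.041] op 0.0392 q [ 2.650e-01 -5.500e-02  1.663e+00  1.000e-03  1.553e+00 -1.301e+00]
[[-0.019 -1.     0.004]
 [-0.004  0.004  1.   ]
 [-1.     0.019 -0.004]]
```

```bash
python3 -m inch '[[[0,-0.0095,0.008,0,-0.003,-0.02,0],[0,0,0,0,0,0,0],[0,0,0,0,0,0,0]]]'
python3 - <<'E'
from h import *
s,R=st();c=snap('side','s5');t=snap('top','t5')
print('ringtop/bot side',proj(c,[[.5013,.1952,.117],[.5013,.1952,.095],[.5013,.1952,.139],[.5013,.1952,.2],[.5033,.1952,.2],[.5013,.1972,.2]]))
a=cv2.resize(c['frame'][200:350,330:450],None,fx=4,fy=4,interpolation=cv2.INTER_CUBIC)
b=cv2.resize(load('s0')['frame'][260:350,345:425],None,fx=4,fy=4,interpolation=cv2.INTER_CUBIC);b=np.pad(b,((0,240),(0,0),(0,0)))
cv2.imwrite('pics/s5c.png',np.hstack([a,b]))
E
```

```text
t: 15.2
tool_pos: [0.5007, 0.1937, 0.2407]
orientation: [-1.206, 1.215, 1.205]
force: [-0.5, -0.1, -5.4]
opening: 0.0395
t 15.2 pos [0.5007 0.1937 0.2407] F [-0.55 -0.09 -5.41] M [ 0.012 -0.021  0.017] op 0.0395 q [ 0.275 -0.041  1.655 -0.002  1.529 -1.29 ]
[[-0.001 -1.     0.006]
 [-0.003  0.006  1.   ]
 [-1.     0.001 -0.003]]
ringtop/bot side [[393.7 287.2]
 [392.9 294.5]
 [394.4 279.7]
 [396.5 257.8]
 [395.6 258.1]
 [397.  258.5]]Traceback (most recent call last):
  File "<stdin>", line 5, in <module>
  File "h.py", line 13, in load
    def load(f): return pickle.load(open(f+'.pkl','rb'))
                                    ~~~~^^^^^^^^^^^^^^^
FileNotFoundError: [Errno 2] No such file or directory: 's0.pkl'
```

Run:
```python
from h import *
c=load('s5')
a=cv2.resize(c['frame'][200:350,330:450],None,fx=4,fy=4,interpolation=cv2.INTER_CUBIC)
b=cv2.resize(load('side0')['frame'][260:350,345:425],None,fx=4,fy=4,interpolation=cv2.INTER_CUBIC);b=np.pad(b,((0,240),(0,0),(0,0)))
cv2.imwrite('pics/s5c.png',np.hstack([a,b]))
```

```text
(no output)
```

View pics/s5c.png

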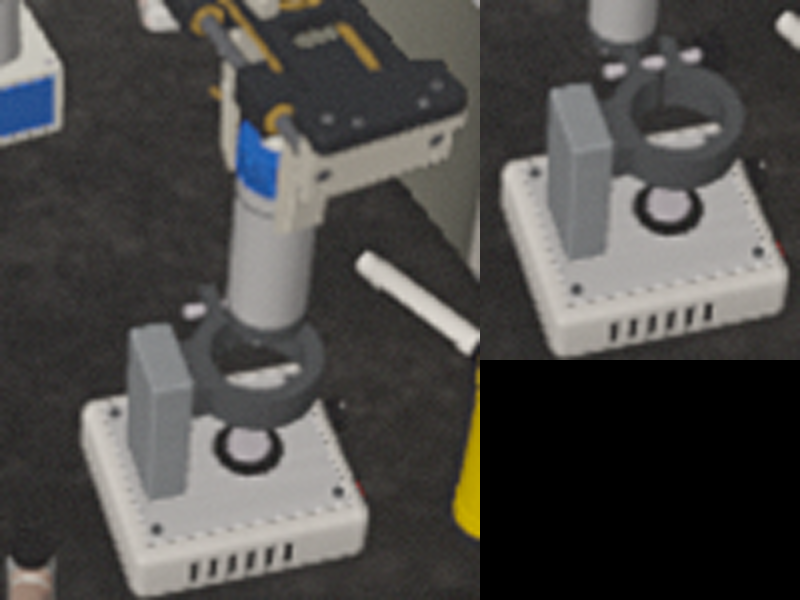

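Run:
```python
from h import *
c=load('s5');g=cv2.cvtColor(c['frame'],cv2.COLOR_BGR2GRAY).astype(float)
for v in(256,262,268,274): print(v,g[v-1:v+2,382:412].mean(0).round(0).astype(int).tolist())
for z in(.14,.16,.18,.2):print(z,proj(c,[.5007,.1937,z])[0])
t=load('t5')['frame'];cv2.imwrite('pics/t5c.png',cv2.resize(t[220:340,130:290],None,fx=5,fy=5,interpolation=cv2.INTER_CUBIC))
```

```text
256 [52, 51, 52, 53, 49, 61, 107, 145, 151, 156, 159, 159, 160, 161, 161, 158, 159, 161, 162, 167, 160, 143, 140, 138, 134, 129, 111, 91, 71, 51]
262 [57, 58, 60, 58, 55, 89, 132, 150, 154, 158, 161, 160, 161, 161, 161, 158, 156, 153, 149, 145, 139, 135, 127, 118, 113, 98, 70, 47, 47, 49]
268 [55, 54, 54, 51, 59, 108, 147, 152, 155, 159, 160, 161, 161, 160, 159, 156, 154, 150, 146, 141, 136, 128, 120, 114, 107, 79, 50, 44, 47, 48]
274 [80, 80, 73, 77, 105, 131, 150, 154, 159, 162, 161, 162, 161, 159, 159, 156, 151, 148, 143, 136, 130, 122, 116, 111, 87, 56, 48, 44, 46, 46]
0.14 [394.4 278.8]
0.16 [395.  271.8]
0.18 [395.7 264.6]
0.2 [396.4 257.2]
```

The tube sits about 3 mm short in x inside the jaws, so I'll correct by dx +3 mm and dy +1.5 mm, then descend to just above the ring.

```bash
python3 -m inch '[[[0,-0.003,0.0015,-0.006,-0.003,0,0],[0.01,0,0,0,0,0,0],[0,0,0,0,0,0,0]]]'
python3 -c "
from h import *
st()"
```

```text
t: 15.6
tool_pos: [0.5044, 0.1944, 0.231]
orientation: [-1.208, 1.209, 1.209]
force: [-0.8, -0.3, -6.0]
opening: 0.0394
t 15.6 pos [0.5044 0.1944 0.231 ] F [-0.79 -0.33 -5.99] M [0.027 0.001 0.018] op 0.0394 q [ 2.720e-01 -2.900e-02  1.661e+00  1.000e-03  1.508e+00 -1.297e+00]
[[ 0.    -1.     0.001]
 [ 0.001  0.001  1.   ]
 [-1.    -0.     0.001]]
```

```bash
python3 -m inch '[[[0.012,0.0005,0.001,0,0,0,0],[0.012,0,0,0,0,0,0]]]'
python3 -m inch '[[[0.012,0,0,0,0,0,0],[0.01,0,0,0,0,0,0]]]'
python3 - <<'E'
from h import *
st();c=snap('side','s6')
cv2.imwrite('pics/s6c.png',cv2.resize(c['frame'][240:340,345:445],None,fx=6,fy=6,interpolation=cv2.INTER_CUBIC))
E
```

```text
t: 15.8
tool_pos: [0.505, 0.1956, 0.2073]
orientation: [-1.209, 1.206, 1.206]
force: [-0.3, -0.4, -5.7]
opening: 0.0396
t: 16.0
tool_pos: [0.5043, 0.1955, 0.1821]
orientation: [-1.208, 1.207, 1.208]
force: [-0.3, 0.3, -5.3]
opening: 0.0392
t 16.0 pos [0.5043 0.1955 0.1821] F [-0.29  0.27 -5.3 ] M [ 0.062  0.021 -0.011] op 0.0392 q [ 2.750e-01 -0.000e+00  1.723e+00  1.000e-03  1.416e+00 -1.295e+00]
[[ 0.002 -1.     0.001]
 [ 0.001  0.001  1.   ]
 [-1.    -0.002  0.001]]
```

View pics/s6c.png

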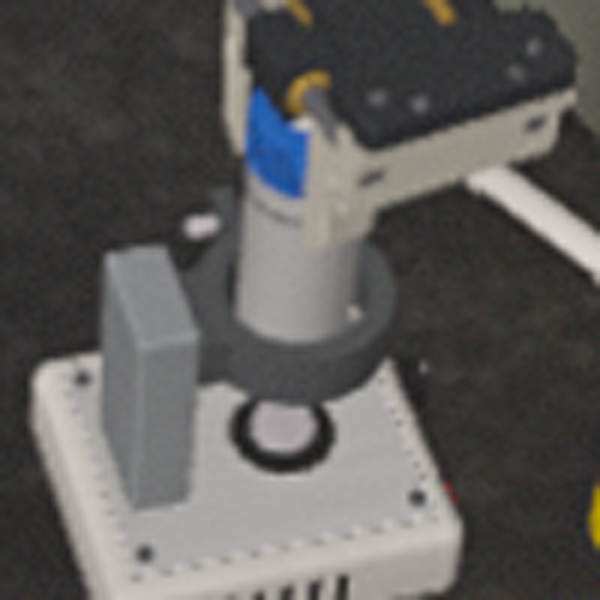

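```bash
python3 -m inch '[[[0.006,0,0,0,0,0,0],[0,0,0,0,0,0,0]]]'
python3 - <<'E'
from h import *
st();c=snap('side','s7');snap('top','t7')
d=np.array([.916-.5013,.871-.1952]);d/=np.linalg.norm(d);o=np.array([.5013,.1952])
for r in(.024,.033):print(r,proj(c,[*(o+r*d),.117])[0],proj(c,[*(o-r*d),.117])[0])
print('outer bottom',proj(c,[*(o+.033*d),.095])[0])
g=cv2.cvtColor(c['frame'],cv2.COLOR_BGR2GRAY)
for u in(392,395,398):print(u,g[284:312,u].tolist())
t=load('t7')['frame'];print(t[275:290:3,195:222:4].mean(2).round())
E
```

```text
t: 16.25
tool_pos: [0.5026, 0.1951, 0.172]
orientation: [-1.207, 1.212, 1.21]
force: [-0.7, 0.5, -6.5]
opening: 0.0396
t 16.25 pos [0.5026 0.1951 0.172 ] F [-0.71  0.54 -6.48] M [ 0.057  0.033 -0.051] op 0.0396 q [ 2.750e-01  7.000e-03  1.734e+00  1.000e-03  1.403e+00 -1.295e+00]
[[-0.003 -1.     0.001]
 [ 0.     0.001  1.   ]
 [-1.     0.003  0.   ]]
0.024 [392.8 296.2] [394.5 278.5]
0.033 [392.4 299.7] [394.8 275.2]
outer bottom [391.7 307. ]
392 [158, 158, 161, 159, 159, 161, 160, 160, 159, 159, 159, 161, 142, 97, 79, 80, 74, 74, 75, 76, 76, 76, 77, 72, 69, 111, 161, 163]
395 [155, 154, 154, 154, 155, 153, 156, 152, 153, 153, 152, 154, 142, 100, 77, 79, 76, 70, 74, 71, 77, 76, 75, 72, 68, 110, 165, 169]
398 [155, 147, 144, 144, 144, 142, 141, 141, 142, 140, 141, 142, 120, 88, 81, 78, 72, 69, 69, 68, 69, 71, 67, 61, 61, 37, 44, 44]
[[ 86.  88. 112. 109.  52.  50.  86.]
 [ 86.  86. 110. 107.  53.  51.  75.]
 [ 86.  87. 137. 159.  51.  52.  52.]
 [ 87.  85.  78.  48.  47.  52.  65.]
 [ 88.  86.  86.  53.  52.  65. 133.]]
```

```bash
python3 -m inch '[[[-0.002,-0.0025,0.0007,0,0,-0.003,0]]]'
python3 - <<'E'
from h import *
st();c=snap('side','s8');st()
g=cv2.cvtColor(c['frame'],cv2.COLOR_BGR2GRAY).astype(float)
for v in(286,290): print(v,g[v-1:v+2,374:416].mean(0).round(0).astype(int).tolist())
cv2.imwrite('pics/s8c.png',cv2.resize(c['frame'][250:330,355:435],None,fx=7,fy=7,interpolation=cv2.INTER_CUBIC))
E
```

```text
t: 16.45
tool_pos: [0.5061, 0.1961, 0.176]
orientation: [-1.209, 1.207, 1.207]
force: [0.8, 0.3, -5.2]
opening: 0.0396
t 16.45 pos [0.5061 0.1961 0.176 ] F [ 0.83  0.25 -5.21] M [ 0.074 -0.039  0.033] op 0.0396 q [ 0.275  0.009  1.725 -0.     1.405 -1.295]
[[ 0.003 -1.     0.001]
 [ 0.001  0.001  1.   ]
 [-1.    -0.003  0.001]]
t 16.5 pos [0.5069 0.1963 0.1768] F [ 0.32  0.59 -5.16] M [ 0.023 -0.115 -0.008] op 0.0396 q [ 0.275  0.009  1.724 -0.     1.404 -1.295]
[[ 0.005 -1.     0.001]
 [ 0.001  0.001  1.   ]
 [-1.    -0.005  0.001]]
286 [108, 74, 73, 76, 79, 82, 81, 79, 65, 72, 120, 148, 151, 156, 159, 159, 159, 161, 158, 156, 154, 153, 148, 143, 138, 132, 123, 115, 108, 91, 73, 71, 76, 82, 82, 81, 65, 54, 52, 55, 52, 53]
290 [134, 126, 94, 75, 79, 79, 80, 78, 70, 91, 134, 150, 153, 158, 160, 160, 160, 159, 158, 156, 153, 151, 146, 140, 135, 127, 119, 111, 108, 111, 93, 72, 74, 79, 82, 82, 73, 55, 54, 56, 58, 56]
```

View pics/s8c.png

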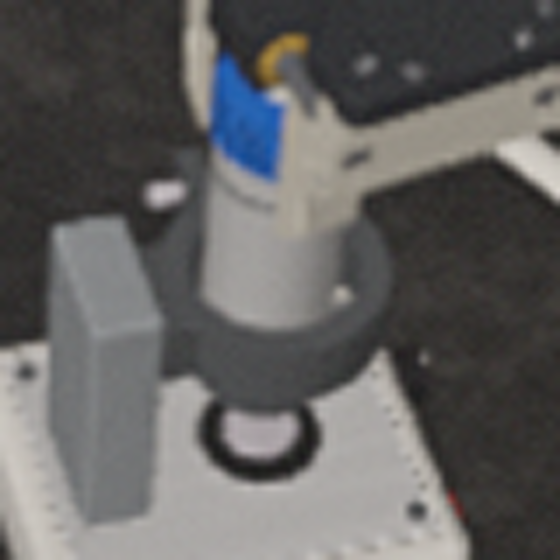

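Run:
```python
from h import *
for i in range(8):
    c=snap('side','s9')
    s=telemetry.read_state();print(np.round(s['tool_pos'],4),np.round(s['force'],1),np.round(s['wrist_torque'],2))
g=cv2.cvtColor(c['frame'],cv2.COLOR_BGR2GRAY).astype(float)
for v in(284,287): print(v,g[v-1:v+2,376:416].mean(0).round(0).astype(int).tolist())
```

```text
[0.5069 0.1963 0.1768] [ 0.7  0.5 -5.4] [ 0.05 -0.    0.  ]
[0.5066 0.1962 0.1766] [ 0.4 -0.6 -6.3] [ 0.03 -0.11  0.03]
[0.5064 0.1962 0.1763] [-0.6  0.2 -6.1] [ 0.06 -0.03 -0.01]
[0.5063 0.1961 0.1761] [ 0.2 -0.6 -6. ] [ 0.07 -0.05 -0.05]
[0.5061 0.1961 0.1759] [-0.7  0.3 -5.8] [ 0.11 -0.05 -0.01]
[0.506  0.1961 0.1758] [ 0.   0.4 -6.2] [ 0.01 -0.02 -0.03]
[0.506  0.196  0.1757] [-0.4 -0.4 -5.1] [ 0.06 -0.1  -0.04]
[0.5059 0.196  0.1756] [-0.1 -0.1 -5.2] [ 0.02 -0.    0.02]
284 [54, 60, 71, 81, 80, 81, 72, 69, 110, 145, 151, 155, 159, 158, 160, 159, 159, 158, 157, 156, 154, 151, 144, 136, 127, 120, 110, 97, 80, 75, 79, 80, 80, 72, 54, 49, 49, 49, 50, 52]
287 [76, 76, 81, 80, 81, 77, 64, 73, 121, 147, 152, 156, 158, 160, 160, 160, 158, 157, 154, 152, 147, 143, 137, 130, 123, 114, 108, 91, 73, 69, 74, 80, 83, 81, 71, 60, 55, 55, 53, 54]
```

```bash
python3 -c "
from h import *
print(workorder.close_job())"
```

```text
the job is handed in; nothing more can be done
None
```

The job is handed in, about 17 s into the 72 s limit. The lighter tube stands in the holder, and the arm is still holding the heavier one in the clamp ring.

- **Which is which:** I lifted both. The tube at about (0.448, 0.039) weighed about 5.9 N and is the heavier. The one at about (0.553, 0.009) weighed about 2.3 N and is the lighter.
- **Lighter tube:** It is in the cup nearer the grinder. It touched bottom at the expected height, and after I let go the side picture showed it upright at full depth.
- **Heavier tube:** It is upright in the ring to within about 0.3°. Its foot is at about z = 0.071, which is 24 mm below the ring and 24 mm above the hammer. I worked that height out from the grip, because the foot itself is hidden in the side view.
- **Not leaning on the ring:** The last side picture puts the tube within about 1 mm of the ring's middle across the view. The wrist carried its full weight with almost no sideways force.

**Checks that disagreed or were weaker:**
- My tilt correction had the wrong sign at first, so the lighter tube briefly leaned about 1° to 2° before I fixed it over the cup.
- The heavier tube sits 3 to 4 mm off-centre along the jaw pads, which I allowed for when centring it.
- Centring along the side camera's line of sight rests on the jaws and the first top view. The side view disagreed with that by about 1 to 2 mm, within the 4 mm of clearance.
- I viewed 11 pictures, one over the budget.

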